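# Refit the dimmer knob of a tracing light pad

## Task

The black knob has come off the dimmer of the tracing light pad. Push it back onto the brass D-shaft, with the flat in its bore lined up with the flat of the shaft, until it snaps fully home; do not force it, and feel for the right angle. Then turn it clockwise until its white pointer is at the green mark, let go, and leave the other things on the table where they are.

Things in the scene. Friction and masses are not known exactly. Their poses are not given: they have to be found in the camera images.
- knob_grip (a point): Centre (half-way up, on the axis) of the loose black knob: solid brass with a black finish, 46 mm high, about 320 g, standing on the table bore down. Lowest 18 mm: round skirt, 48 mm diameter. Above it, 18 to 46 mm up: a flat-sided bar grip 44 mm long and 16 mm wide, to be pinched across the 16 mm. z up; x along the bar to the pointer end (white stripe on its top and end).
- knob_pointer (a point): The pointer end of the knob's bar, near its top: 22 mm from the knob's axis along the knob's x, 45 mm above the knob's underside.
- green_mark: The dial, fixed to the dimmer box: origin on the shaft's axis, on the box's flat top; z up; x points to the green mark printed 35 to 52 mm out. It does not turn with the shaft. When fully home the knob's underside rests on the box top, so knob_grip is 23 mm above this origin.
- lightpad: The white tracing light pad with its dimmer box, one rigid piece that does not move. Origin on the table under the centre of the dimmer box, which is 110 x 110 mm and 40 mm high (the shaft stands in the middle of its top); y points to the pad, a slab 240 mm (x) x 320 mm (y) x 12 mm with its centre 222 mm from the origin along y.
- bottle: Blue water bottle, 64 mm in diameter, 200 mm high, standing; origin under its centre. Bystander.
- tape: Yellow roll of tape lying flat, 84 mm outside, 19 mm high; origin under its centre. Bystander.
- eraser: White eraser 50 x 22 x 13 mm; origin under its centre. Bystander.
- grey_marker: Silver-grey marker with a black cap lying on the table, 135 mm long (its x), 16 mm thick; origin under its centre. Bystander.
- black_marker: Black marker lying on the pad, 135 mm long (its x), 16 mm thick; origin under its centre. Bystander.
- pencil_case: Clear pencil case, open on top, 120 x 200 x 50 mm; origin under its centre. Bystander.
- knob: The same knob; origin on its axis at the underside, axes as knob_grip. D-bore in the underside: 18 mm deep, 21.6 mm diameter, with a flat 4.8 mm from the axis on the pointer (+x) side, no chamfer. It goes on only with the pointer in the direction that the shaft's flat faces, within about 0.1 rad; then knob and shaft turn together.
- shaft_tip (a point): Centre of the tip of the upright brass D-shaft, 17 mm above the box top (axes do not turn with it). Diameter 20 mm, rim of the tip rounded (about 2 mm), a flat 4 mm from the axis on one side. Which way the flat faces is not reported: at the start 0.4 to 1.8 rad anticlockwise (from above) of the green mark. It can be seen from above, or felt by trying the knob at several angles with a push of about 5 N.
- shaft_foot (a point): Foot of the shaft, on the box top. At a wrong angle the knob stops with its underside 16 to 17 mm above this; at the right one it drops to 11 mm, where it meets a sprung pin on the shaft. A push of about 5 to 15 N gets it past the pin, which then draws it down on the box. Over 60 N breaks it. The shaft turns stiffly (0.06 N m), stays put, stops 2.2 rad anticlockwise and 0.4 rad clockwise of the mark.
Mind the look-alikes: they are no part of the job. Of the things that look like the knob, take the one that is nearest to the robot's base at the start.

How it is judged:
By the outcome, as a careful person would: the job done as asked, in the order asked, and still so for the second after the job is handed in, with the robot touching nothing.
It also fails if it takes over 67 s, if anything falls off the work surface, if the arm or the gripper's body presses on something with over 40 N, if the wrist force passes 120 N, or if a joint passes its speed limit or range.

## Robot

A 7-joint arm with a two-finger parallel gripper is mounted at the origin on the work surface. World frame = base frame: x ahead of the robot, y to its left, z up, the work surface at z = 0. Lengths are in m, angles in rad, forces in N, time in s.
With the tool pointing down it reaches from about 0.4 to 0.85 m from the base axis. Payload 10.4 kg.
Tool frame: the origin (TCP) lies at the very end of the fingers, on their centre line; the grasp point (between the pads) lies 19 mm behind it; z points along the fingers, y is the line along which they close (so a half turn about z gives the same grasp; the last joint's range is limited). The gripper opens to 87 mm and grips with 3 to 60 N. Pads are 19 mm wide; open, the fingers measure 117 mm over their backs; the gripper's body (75 mm by 190 mm) begins 51 mm behind the grasp point.
Start: joints at [1.207, 0.332, -0.065, 1.46, 0.022, 1.35, -0.088], TCP at [0.209, -0.589, 0.223] pointing down, gripper open.
Joint ranges: [-2.6, 2.6], [-0.5, 2.12], [-1.47, 1.34], [0.16, 2.42], [-1.27, 4.41], [0.06, 2.06], [-2.6, 2.6]. Speed limits (rad/s): [2.22, 2.22, 2.79, 2.79, 3.14, 3.14, 3.14].

## Interface

Orientations are given as a unit quaternion [x, y, z, w].
In Python, from bench import r gives the robot as it stands.
- The arm moves only by the shell command python3 -m crank 'ROWS' [FORCE]. ROWS is JSON, a list that holds one entry, the list of rows, each a list of 5 numbers: the shift along the tool's x, y, z in mm, then the turn about the tool's z in degrees, then the opening, from -1 (shut) to 1 (fully open). A call has 1 to 20 rows; each row is the pose to reach, as a shift and turn from the pose commanded when the call began, along the tool's axes at that moment; what a row does not reach only later rows make up. A row lasts 1/10 s, in which the tool goes at most 50 mm and 8.59 degrees, less where a joint would pass 70% of its speed; a pose out of reach is approached as far as the arm can. A call with a gripper value outside its range is refused whole. The fingers move at their own pace and stop on an object; FORCE is the grip in N (left out, the last holds). Time passes only in rows, so rows that repeat a pose let the fingers close. It gives the time, the measured TCP pose, the force, the opening and the grip force at its end, in the units of the state.
- r.read_state(): the state, without advancing time (a new reading comes with each control period).
- r.camera(name): name is "side" or "top"; returns a dict with "image" (480x640x3 uint8, red, green, blue), "vfov" (degrees; the focal length in pixels is half the picture's height over the tangent of half this angle, whatever the lens; pixels are square), "cx", "cy" (the principal point, pixels), "eye" and "attitude" of the camera in the world. Camera axes: x right, y down, z forward; pixel columns grow to the right and rows downward; lengths in m; the calibration is good to about 2 mm. A picture is of the moment at which its call begins. There is no depth.
- r.close_job(): hands the job in; it is judged then, once.
The state is a dict: "time": time; "joint_positions": joint angles; "joint_vel": joint speeds; "joint_torque": joint torques, N m; "ee_pos": TCP position; "eef_rot": TCP orientation; "ft_force": force on the tool from outside, world axes, zero at the start; "torque": the same for the moment, N m; "width": finger opening in m; "grip_force": force on a finger pad.
Only numpy, scipy, OpenCV 4.12 (cv2) and the standard library are available. Lean on these libraries where they do the work, as an engineer would, in place of code of your own. Each camera call takes 0.05 s, during which the arm holds its last target. There are 200 camera calls.

## Working session

There is one attempt and no reset: what is moved stays moved. The work goes in short steps, Python scripts to look and compute and a shell command to move; the robot and the scene stay as the last step left them, time stands still between calls to the robot, and variables do not carry over. Pictures are saved under pics/ and viewed, at most 10 in all, crops included, and the job is handed in when it is done.

```bash
mkdir -p pics; ls; python3 - <<'E'
from bench import r
import cv2
for n in("top","side"):
    c=r.camera(n); cv2.imwrite(f"pics/{n}0.png",c["image"][:,:,::-1]); print(n,{k:v for k,v in c.items() if k!="image"})
print(r.read_state())
E
```

```text
pics
top {'vfov': 55.383831926258914, 'cx': 314.79858396377534, 'cy': 235.28792420629122, 'eye': array([0.47698431, 0.1034009 , 1.38641534]), 'attitude': array([-0.70036339,  0.71273036, -0.03114575,  0.02316238])}
side {'vfov': 51.77362668917882, 'cx': 323.04356056310604, 'cy': 242.86615984738793, 'eye': array([ 0.4059129 , -1.05001739,  1.00341654]), 'attitude': array([ 0.89818288, -0.08503288,  0.03995174, -0.42946569])}
{'time': 0.1, 'joint_positions': array([ 1.20738933,  0.33279719, -0.06468452,  1.4608133 ,  0.02158989,
        1.34993921, -0.08847942]), 'joint_vel': array([ 0.00019346, -0.00091793, -0.00202288, -0.0009034 ,  0.00091044,
        0.00011153,  0.00069423]), 'joint_torque': array([ 1.57712591e-03, -6.24547291e+01,  2.47105944e-02, -3.90720785e+01,
       -6.14542002e-02,  3.66043788e-02,  1.10026244e-04]), 'ee_pos': array([ 0.20878208, -0.58873532,  0.22186167]), 'eef_rot': array([ 9.85514358e-01,  1.69590835e-01, -1.32836075e-04, -6.16960138e-04]), 'ft_force': array([-0.71091977, -0.9781851 , -0.5599755 ]), 'torque': array([-0.05156276, -0.0431553 , -0.02327863]), 'grip_force': 0.0, 'width': 0.08723458583448314}
```

View pics/top0.png

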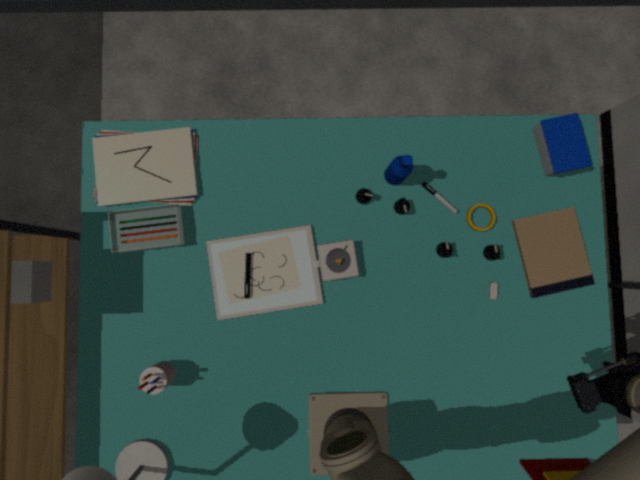

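View pics/side0.png

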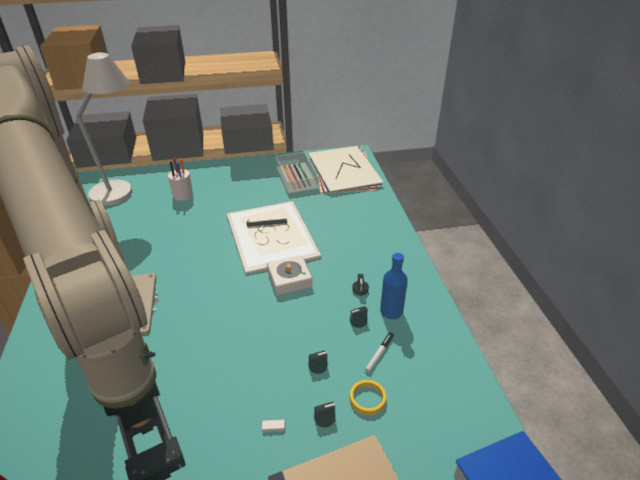

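The top view shows four knob-like things, at about (364,196), (402,206), (445,249) and (492,252). The dimmer is at (338,260) with its green mark near (346,247), and the robot's base is near (348,430). Next I'll measure them and enlarge the crops.

```bash
cat > h.py <<'E'
import numpy as np, cv2
from scipy.spatial.transform import Rotation as R
def f(c): return 240/np.tan(np.radians(c["vfov"])/2)
def ray(c,u,v,z):
    d=R.from_quat(c["attitude"]).apply([(u-c["cx"])/f(c),(v-c["cy"])/f(c),1.]); e=c["eye"]
    return (e+d*(z-e[2])/d[2])
def proj(c,p):
    q=R.from_quat(c["attitude"]).inv().apply(np.asarray(p)-c["eye"]); return np.array([c["cx"],c["cy"]])+f(c)*q[:2]/q[2]
E
python3 - <<'E'
from bench import r
from h import *
np.set_printoptions(precision=4,suppress=True)
t=r.camera("top"); s=r.camera("side")
print("base px",proj(t,[0,0,0]))
g=t["image"].astype(int).max(2)
m=(g<50).astype(np.uint8); m[:, :340]=0;m[:180]=0;m[270:]=0;m[:,512:]=0
n,l,st,ce=cv2.connectedComponentsWithStats(m)
for i in range(1,n):
    if st[i,4]>40: p=ray(t,*ce[i],.02); print(ce[i],st[i],p,np.hypot(p[0],p[1]))
hsv=cv2.cvtColor(t["image"],cv2.COLOR_RGB2HSV)
a=t["image"][230:290,310:370]; b=t["image"][220:280,415:475]
b2=s["image"][335:385,290:350]; a2=s["image"][250:300,260:320]
z=lambda x:cv2.resize(x,(390,290),interpolation=cv2.INTER_CUBIC)
im=np.vstack([np.hstack([z(a),z(b)]),np.hstack([z(a2),z(b2)])])
im=np.clip(im*1.6,0,255).astype(np.uint8)
cv2.imwrite("pics/c1.png",im[:,:,::-1])
E
```

```text
base px [347.8027 432.2966]
[396.434  181.4906] [389 180  16   5  53] [ 0.7413 -0.1633  0.02  ] 0.7590484539904583
[427.7808 187.5342] [421 181  15  14  73] [ 0.7213 -0.2578  0.02  ] 0.765947490600586
[363.3791 196.0824] [356 189  17  15 182] [ 0.6983 -0.0618  0.02  ] 0.7010035869548894
[401.867 205.734] [394 198  17  16 188] [ 0.667  -0.1774  0.02  ] 0.6901642791952081
[444.5959 249.8549] [436 243  18  14 193] [ 0.5316 -0.3014  0.02  ] 0.6110692989120544
[491.6863 252.4461] [483 245  18  15 204] [ 0.5213 -0.4428  0.02  ] 0.6840011828084734
```

View pics/c1.png

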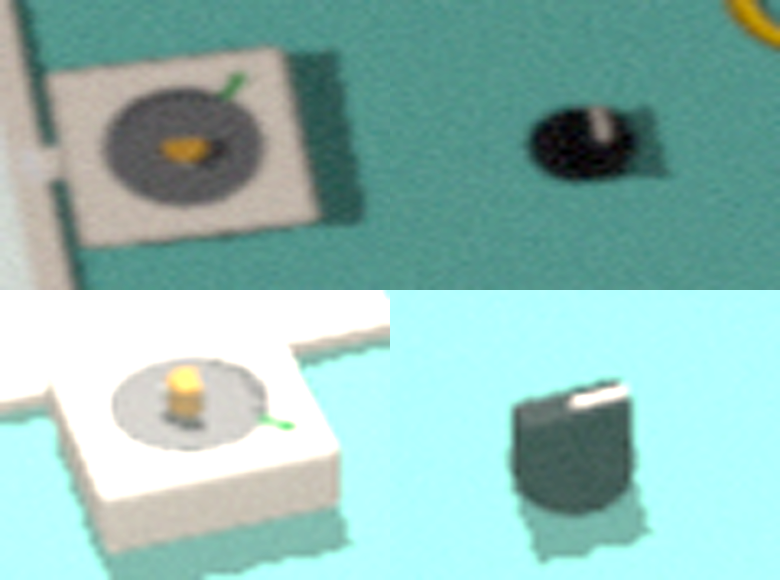

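The crops show the dimmer with a green mark to the upper right of the dial. The brass D appears to have its flat facing roughly image-up. The nearest knob, at (445,250), has its white stripe pointing image-up and slightly left, which is about world +x. Now for the precise measurement.

```bash
cat > meas.py <<'E'
from bench import r
from h import *
np.set_printoptions(precision=4,suppress=True)
def sub(c,x0,x1,y0,y1): return cv2.cvtColor(c["image"][y0:y1,x0:x1],cv2.COLOR_RGB2HSV).astype(int),np.array([x0,y0])
def cen(w,o): 
    ys,xs=np.nonzero(w); return np.array([xs.mean(),ys.mean()])+o, len(xs)
def axis(w,o):
    ys,xs=np.nonzero(w); p=np.c_[xs,ys].astype(np.float32); vx,vy,x,y=cv2.fitLine(p,cv2.DIST_L2,0,.01,.01).ravel()
    t=(p-[x,y])@[vx,vy]; return [np.array([x,y])+o+np.array([vx,vy])*k for k in (t.min(),t.max())]
E
python3 - <<'E'
from meas import *
t=r.camera("top"); s=r.camera("side")
for n,c,dw,kw in(("top",t,(318,360,238,282),(430,456,236,264)),("side",s,(268,315,255,292),(300,335,344,380))):
    H,o=sub(c,*dw)
    gr=(abs(H[...,0]-60)<18)&(H[...,1]>100)
    p,k=cen(gr,o); G=ray(c,*p,.04)
    di=(H[...,1]<45)&(H[...,2]<(125 if n=="top" else 170))&(H[...,2]>40)
    br=(abs(H[...,0]-20)<10)&(H[...,1]>100)
    di=(di|br).astype(np.uint8); q,l,st,ce=cv2.connectedComponentsWithStats(di); i=1+st[1:,4].argmax()
    ct=max(cv2.findContours((l==i).astype(np.uint8),0,1)[0],key=cv2.contourArea); e=cv2.fitEllipse(cv2.convexHull(ct))
    D=ray(c,*(np.array(e[0])+o),.04)
    b,kb=cen(br,o); 
    print(n,"green",p,k,G,"dial",D,np.array(e[0])+o,e[1],st[i],"brass",b,kb,ray(c,*b,.055))
    v=(G-D)[:2]; print(" mark r,ang",np.hypot(*v),np.arctan2(v[1],v[0]))
    H,o=sub(c,*kw); w=(H[...,1]<60)&(H[...,2]>85); pw,k=cen(w,o); a=[ray(c,*x,.046) for x in axis(w,o)]
    print(" stripe",pw,k,a,np.arctan2(*(a[1]-a[0])[1::-1]))
    kk=((H[...,2]<(45 if n=="top" else 62))|w).astype(np.uint8); pk,k=cen(kk,o); print(" knob",pk,k,ray(c,*pk,.02))
    if n=="top": print(H[...,2][::1,:])
E
```

```text
top green [nan nan] 0 [nan nan nan] dial [0.5043 0.0299 0.04  ] [334.7575 260.7613] (38.95402908325195, 83.45648956298828) [   0    2   42   42 1405] brass [338.1 260.7] 30 [0.504 0.021 0.055]
 mark r,ang nan nan
 stripe [447.  245.5] 2 [array([ 0.5447, -0.3014,  0.046 ]), array([ 0.5418, -0.3012,  0.046 ])] 3.1013997945182417
 knob [444.4108 249.8216] 185 [ 0.5317 -0.3008  0.02  ]
[[93 94 95 95 93 91 92 95 94 90 96 93 91 93 94 93 95 94 93 94 92 92 90 94
  97 93]
 [94 92 92 92 93 91 96 93 92 96 92 94 92 90 94 95 95 91 95 94 94 94 93 92
  94 94]
 [95 95 92 89 95 88 93 93 93 92 94 93 93 91 91 89 93 94 91 93 95 93 93 93
  92 95]
 [90 93 95 95 94 94 92 94 91 93 91 92 92 91 94 92 93 94 96 94 93 91 91 95
  96 91]
 [96 94 95 93 92 94 93 93 94 95 94 94 94 95 89 90 91 92 91 93 95 93 90 93
  94 90]
 [95 92 93 93 92 94 94 91 95 90 88 83 84 79 72 83 86 86 83 87 93 87 89 87
  87 87]
 [93 92 95 88 91 89 94 96 90 83 80 61 51 44 49 52 75 76 66 72 76 84 77 70
  71 84]
 [93 92 93 93 94 94 94 90 80 62 46 30 25 23 17 43 79 75 53 41 53 60 61 60
  61 76]
 [92 93 90 94 96 95 92 78 62 40 21 10  0  7 14 36 7
[... 1513 characters left out ...]
 93
  95 92]
 [93 92 93 94 94 90 92 93 96 95 93 92 97 93 95 95 92 88 93 96 96 91 92 94
  94 93]]
side green [303.5 273. ] 2 [ 0.5468 -0.0021  0.04  ] dial [ 0.5074 -0.0037  0.04  ] [290.0249 275.1163] (37.45301818847656, 46.72078323364258) [  0  12  44  25 371] brass [288.     266.6923] 26 [0.505  0.0166 0.055 ]
 mark r,ang 0.03943686721572583 0.04056875289033252
 stripe [320.7273 353.1212] 33 [array([ 0.5183, -0.3009,  0.046 ]), array([ 0.555, -0.299,  0.046])] 0.049961192162432486
 knob [318.3162 362.6759] 253 [ 0.5345 -0.3068  0.02  ]meas.py:6: RuntimeWarning: Mean of empty slice.
  ys,xs=np.nonzero(w); return np.array([xs.mean(),ys.mean()])+o, len(xs)
  ret = ret.dtype.type(ret / rcount)
```

```bash
python3 - <<'E'
from meas import *
def avg(n,k=6):
    c=[r.camera(n) for _ in range(k)]; d=dict(c[0]); d["image"]=np.mean([x["image"].astype(float) for x in c],0); return d
def wc(w,o):
    ys,xs=np.mgrid[:w.shape[0],:w.shape[1]]; return np.array([(w*xs).sum(),(w*ys).sum()])/w.sum()+o
t=avg("top"); s=avg("side")
np.save("pics/t.npy",t["image"]);np.save("pics/s.npy",s["image"])
for n,c,dw,gw,kw in(("top",t,(322,356,242,280),(340,352,240,254),(442,452,240,252)),("side",s,(274,306,262,286),(296,312,268,282),(308,332,346,358))):
    x0,x1,y0,y1=gw; I=c["image"][y0:y1,x0:x1]; w=np.clip(I[...,1]-np.maximum(I[...,0],I[...,2])-8,0,None); p=wc(w,[x0,y0]); G=ray(c,*p,.04)
    x0,x1,y0,y1=dw; I=c["image"][y0:y1,x0:x1]; w=np.clip(I[...,0]-I[...,2]-25,0,None); b=wc(w,[x0,y0])
    lum=I.max(2); thr=(np.percentile(lum,98)*.5+np.percentile(lum,20)*.5)
    d=((lum<thr)|(I[...,0]-I[...,2]>25)).astype(np.uint8); q,l,st,ce=cv2.connectedComponentsWithStats(d)
    i=l[(y1-y0)//2,(x1-x0)//2]; ct=max(cv2.findContours((l==i).astype(np.uint8),0,1)[0],key=cv2.contourArea); e=cv2.fitEllipse(cv2.convexHull(ct)); dc=np.array(e[0])+[x0,y0]; D=ray(c,*dc,.04)
    v=(G-D)[:2]; print(n,"green",p,w.sum(),G,"dial",dc,e[1],D,"r,ang",np.hypot(*v),np.arctan2(v[1],v[0]),"brass",b,ray(c,*b,.057))
    # box top outline
    x0,x1,y0,y1=kw; I=c["image"][y0:y1,x0:x1]; bw=np.clip(I[...,0]-55,0,None) ; ys,xs=np.mgrid[:y1-y0,:x1-x0]
    m=wc(bw,[x0,y0]); P=np.c_[(xs+x0-m[0]).ravel(),(ys+y0-m[1]).ravel()]; C=(P*bw.ravel()[:,None]).T@P/bw.sum(); ev,V=np.linalg.eigh(C); d=V[:,1]; L=np.sqrt(12*ev[1])
    A=ray(c,*(m-d*L/2),.046);B=ray(c,*(m+d*L/2),.046); print(" stripe",m,L,"mid",ray(c,*m,.046),A,B,np.linalg.norm(A-B),np.arctan2(*(B-A)[1::-1]))
a=t["image"][238:284,316:362]; b=s["image"][255:290,272:307]
im=np.hstack([cv2.resize(x,(390,390),interpolation=cv2.INTER_LANCZOS4) for x in(a,b)])
cv2.imwrite("pics/c2.png",np.clip(im*1.3,0,255).astype(np.uint8)[:,:,::-1])
E
```

```text
top green [345.3598 247.3467] 1030.1666666666667 [ 0.5433 -0.0022  0.04  ] dial [338.4417 258.9871] (24.062902450561523, 27.693143844604492) [0.5094 0.0189 0.04  ] r,ang 0.039987599469207 -0.557719112266259 brass [338.0383 260.4737] [0.5047 0.0213 0.057 ]
 stripe [446.9582 244.9809] 6.776626471864038 mid [ 0.5448 -0.3012  0.046 ] [ 0.5546 -0.2997  0.046 ] [ 0.5349 -0.3028  0.046 ] 0.01989948632909487 -2.9885216889452852
side green [303.9607 271.9704] 1794.3333333333333 [0.5488 0.002  0.04  ] dial [290.5135 269.6023] (17.15234375, 29.005727767944336) [0.512  0.0194 0.04  ] r,ang 0.04073108074545203 -0.44323000632962023 brass [288.0115 266.0654] [0.5052 0.017  0.057 ]
 stripe [320.1973 350.537 ] 24.297757957281643 mid [ 0.542  -0.2917  0.046 ] [ 0.5704 -0.2998  0.046 ] [ 0.5136 -0.2836  0.046 ] 0.05910593493770613 2.8643080371156637
```

View pics/c2.png

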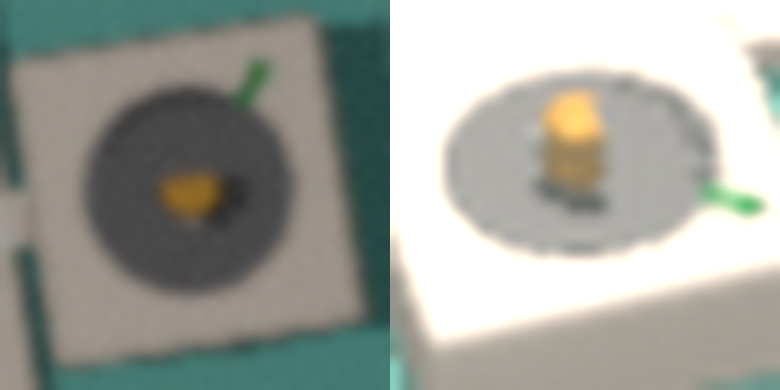

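The averaged crop shows the dial centred at top-view pixel (337.8,260.0) and the green mark running from about (344,250) to (346.5,246). The brass D's flat faces image-up, within about ±0.2 rad. The knob's axis is at about (0.533,-0.302) with yaw near 0.1. I'll move above the knob now.

```bash
python3 -m crank '[[[401,-162,60,13,1],[401,-162,60,13,1],[401,-162,60,13,1],[401,-162,60,13,1],[401,-162,60,13,1],[401,-162,60,13,1],[401,-162,60,13,1],[401,-162,60,13,1],[401,-162,60,13,1],[401,-162,60,13,1],[401,-162,60,13,1],[401,-162,130,13,1],[401,-162,130,13,1],[401,-162,130,13,1],[401,-162,130,13,1]]]' 30
python3 - <<'E'
from meas import *
class C(dict):pass
t=r.camera("top"); print(r.read_state()["ee_pos"],R.from_quat(r.read_state()["eef_rot"]).as_matrix())
D=ray(t,337.8,260.0,.04);G=ray(t,345.36,247.35,.04);print("dial",D,np.arctan2(*(G-D)[1::-1]),np.linalg.norm(G-D))
p=lambda u,v:ray(t,316+u/8.478-.5,238+v/8.478-.5,.057)
a,b=p(162,182),p(219,176);print("flat ends",a,b,"dir",np.arctan2(*(b-a)[1::-1])+np.pi/2)
d=p(219,176)*0+ray(t,345.2,247,.04)
a,b=[ray(t,316+u/8.478-.5,238+v/8.478-.5,.04) for u,v in((240,103),(263,65))];print("mark dir",np.arctan2(*(b-a)[1::-1]),np.linalg.norm(a-D),np.linalg.norm(b-D))
E
```

```text
time: 2.4
ee_pos: [0.5323, -0.3037, 0.0935]
eef_rot: [0.998, 0.056, 0.0, 0.0]
ft_force: [0.3, -0.9, 0.3]
width: 0.0871
grip_force: 0.0
[ 0.5331 -0.3037  0.0944] [[ 0.9937  0.1123  0.0019]
 [ 0.1123 -0.9937 -0.0015]
 [ 0.0018  0.0017 -1.    ]]
dial [0.5064 0.0209 0.04  ] -0.5601486688126288 0.043511509832884446
flat ends [0.5092 0.0311 0.057 ] [0.5109 0.0116 0.057 ] dir 0.0870337640163199
mark dir -0.5657054951945936 0.03532102750722413 0.050823736582999164
```

```bash
python3 -m crank '[[[0,1,40,0,1],[0,1,72,0,1],[0,1,72,0,1],[0,1,72,0,1],[0,1,72,0,-1],[0,1,72,0,-1],[0,1,72,0,-1],[0,1,72,0,-1],[0,1,72,0,-1],[0,1,72,0,-1],[0,1,72,0,-1]]]' 40
```

```text
time: 3.55
ee_pos: [0.5328, -0.3034, 0.0205]
eef_rot: [0.998, 0.057, -0.0, -0.0]
ft_force: [0.2, 0.1, -0.2]
width: 0.0391
grip_force: 0.0
```

```bash
python3 -m crank '[[[0,0,0,0,-1],[0,0,0,0,-1],[0,0,0,0,-1],[0,0,0,0,-1],[0,0,0,0,-1],[0,0,0,0,-1]]]' 40
```

```text
time: 4.15
ee_pos: [0.5329, -0.3031, 0.0205]
eef_rot: [0.998, 0.057, 0.0, -0.0]
ft_force: [-0.3, 0.5, -0.8]
width: 0.0158
grip_force: 40.0
```

```bash
python3 -m crank '[[[0,0,-50,0,-1],[0,0,-100,0,-1],[9,-325,-100,1,-1],[9,-325,-100,1,-1],[9,-325,-100,1,-1],[9,-325,-100,1,-1],[9,-325,-100,1,-1],[9,-325,-100,1,-1],[9,-325,-100,1,-1],[9,-325,-100,1,-1],[9,-325,-100,1,-1],[9,-325,-60,1,-1],[9,-325,-60,1,-1],[9,-325,-60,1,-1]]]'
python3 - <<'E'
from meas import *
t=r.camera("top"); s=r.camera("side"); st=r.read_state(); print(st["ee_pos"],st["ft_force"],2*np.arctan2(st["eef_rot"][1],st["eef_rot"][0]))
a=t["image"][230:290,308:368]; b=s["image"][225:285,260:320]
im=np.hstack([cv2.resize(x,(390,390),interpolation=cv2.INTER_CUBIC) for x in(a,b)])
cv2.imwrite("pics/c3.png",np.clip(im*1.5,0,255).astype(np.uint8)[:,:,::-1])
E
```

```text
time: 5.55
ee_pos: [0.5042, 0.0191, 0.08]
eef_rot: [0.999, 0.047, -0.001, 0.0]
ft_force: [0.5, -0.2, -2.3]
width: 0.0159
grip_force: 40.0
[0.5049 0.0196 0.0811] [ 0.0098  0.4825 -3.1389] 0.09501067836537093
```

View pics/c3.png

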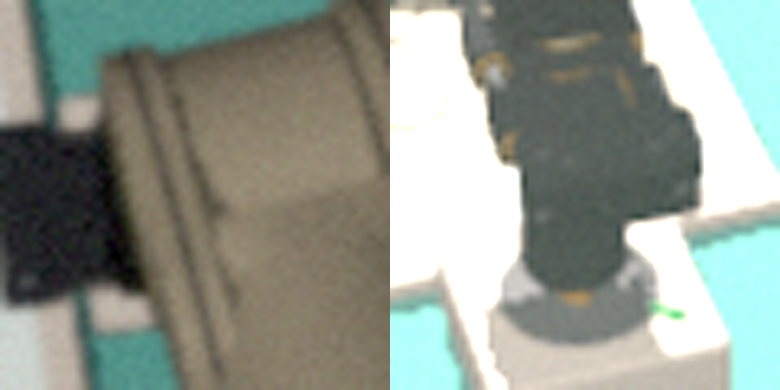

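The top view is hidden by the arm. The side view shows the knob's skirt above the dial, spanning about columns 280.0 to 295.2, with the brass tip just visible below it. I'll compute the knob and dial x positions in the same side camera.

```bash
python3 - <<'E'
from meas import *
ims=[r.camera("side") for _ in range(4)]; c=dict(ims[0]); c["image"]=np.mean([x["image"].astype(float) for x in ims],0)
D=ray(c,288.6,269.1,.04); print("dial from side",D,"proj of top dial",proj(c,[.5064,.0209,.04]))
T=r.read_state()["ee_pos"];print(T)
L=c["image"].max(2)
for v in range(256,270):
    row=L[v]; print(v,row[276:300].astype(int))
# expected columns for knob axis at TCP, +5mm
for dx in(0,.005):
    z=T[2]-.0205+.009
    print(dx,proj(c,[T[0]+dx-.024,T[1],z]),proj(c,[T[0]+dx+.024,T[1],z]),"bottom",proj(c,[T[0]+dx,T[1]-.024,T[2]-.0205]))
E
```

```text
dial from side [0.5069 0.0227 0.04  ] proj of top dial [288.5259 269.5153]
[0.5051 0.0203 0.0811]
256 [238 237 238 215 117  61  65  68  66  61  61  61  60  62  62  60  61  61
  61  60  59  61  60  61]
257 [237 238 238 215 117  62  70  74  69  63  61  62  62  61  62  60  61  61
  61  62  61  60  61  59]
258 [238 238 237 215 116  61  68  71  67  63  61  62  61  60  60  61  62  62
  60  60  60  72  97 112]
259 [238 235 231 212 136  62  64  65  63  61  61  61  61  62  62  60  62  60
  60  60 144 197 203 205]
260 [232 231 227 209 137  63  61  61  62  61  60  62  60  60  60  61  60  62
  62  62 150 217 226 226]
261 [229 229 228 203 117  61  62  62  62  61  60  63  62  60  62  60  61  62
  60  62 136 211 227 227]
262 [229 228 228 201 109  62  62  62  62  62  61  60  62  61  62  61  61  61
  62  61 115 190 222 227]
263 [229 228 228 205 121  62  63  62  62  62  62  62  61  62  62  62  61  61
  60  59  81 130 183 218]
264 [228 228 221 182 116  63  63  63  62  61  61  63  62  62  61  62  61  62
  60  59  80 102 131 181]
265 [229 221 188 149 110  65  64  63  62  63  62  63  63  61  62  61  62  60
  62  64 100 117 119 140]
266 [225 199 150 137 116  75  63  61  61  61  63  64  62  62  61  60  61  61
  60  81 116 131 119 118]
267 [215 164 138 137 131 110  78  62  63  62  62  61  63  61  62  60  62  66
  93 108 105 106 104 113]
268 [204 142 137 138 137 132 113  87  68  62  63  61  61  63  60  63  66  75
  94  98  88  85  90 105]
269 [202 138 136 138 137 137 133 110  81  76  81  82  79  81  82  77  79  84
  85  86  85  86  85 108]
0 [279.2999 263.0689] [295.9054 260.994 ] bottom [288.8858 269.869 ]
0.005 [281.0373 262.8518] [297.6258 260.779 ] bottom [290.6296 269.647 ]
```

```bash
python3 -m crank '[[[1,-1,0,0,-1],[1,-1,1,0,-1],[1,-1,2,0,-1],[1,-1,3,0,-1],[1,-1,4,0,-1],[1,-1,5,0,-1],[1,-1,5,0,-1]]]'
```

```text
time: 6.55
ee_pos: [0.5056, 0.0217, 0.0754]
eef_rot: [0.999, 0.048, -0.0, 0.0]
ft_force: [0.6, -0.5, -3.4]
width: 0.0159
grip_force: 40.0
```

```bash
python3 -m crank '[[[0,0,1,0,-1],[0,0,2,0,-1],[0,0,2,0,-1]]]';  python3 -m crank '[[[0,0,1,0,-1],[0,0,2,0,-1],[0,0,2,0,-1]]]'
```

```text
time: 6.85
ee_pos: [0.5057, 0.0216, 0.0734]
eef_rot: [0.999, 0.048, -0.0, 0.0]
ft_force: [0.1, 0.1, -3.8]
width: 0.0158
grip_force: 40.0
time: 7.15
ee_pos: [0.5056, 0.0217, 0.0714]
eef_rot: [0.999, 0.048, -0.0, 0.0]
ft_force: [-1.2, -0.7, -2.6]
width: 0.0155
grip_force: 40.0
```

It has gone past the 16–17 mm stop freely, so the angle is right. The underside is now at about 11 mm, where the pin is, so I'll push gently.

```bash
python3 -m crank '[[[0,0,1,0,-1],[0,0,1,0,-1]]]';  python3 -m crank '[[[0,0,1,0,-1],[0,0,1,0,-1]]]'
```

```text
time: 7.35
ee_pos: [0.5055, 0.0216, 0.0704]
eef_rot: [0.999, 0.048, -0.0, 0.0]
ft_force: [-1.0, 0.1, -1.7]
width: 0.0157
grip_force: 40.0
time: 7.55
ee_pos: [0.5054, 0.0216, 0.0695]
eef_rot: [0.999, 0.048, -0.0, 0.0]
ft_force: [-1.9, -0.5, -0.4]
width: 0.016
grip_force: 40.0
```

```bash
python3 -m crank '[[[0,0,1,0,-1],[0,0,2,0,-1],[0,0,2,0,-1]]]';  python3 -m crank '[[[0,0,1,0,-1],[0,0,2,0,-1],[0,0,2,0,-1]]]'
```

```text
time: 7.85
ee_pos: [0.5054, 0.0216, 0.0673]
eef_rot: [0.999, 0.048, -0.0, 0.0]
ft_force: [-3.6, -0.5, -0.8]
width: 0.0157
grip_force: 40.0
time: 8.15
ee_pos: [0.5052, 0.0216, 0.0649]
eef_rot: [0.999, 0.048, -0.001, 0.0]
ft_force: [-3.3, -0.4, -3.8]
width: 0.0155
grip_force: 40.0
```

```bash
python3 -m crank '[[[-1,0,1,0,-1],[-1,0,2,0,-1],[-1,0,3,0,-1],[-1,0,3,0,-1]]]';  python3 -m crank '[[[0,0,1,0,-1],[0,0,2,0,-1],[0,0,2,0,-1]]]'
```

```text
time: 8.55
ee_pos: [0.5049, 0.0216, 0.0624]
eef_rot: [0.999, 0.048, 0.0, -0.0]
ft_force: [-0.8, -0.1, -4.5]
width: 0.0159
grip_force: 40.0
time: 8.85
ee_pos: [0.5051, 0.0216, 0.0606]
eef_rot: [0.999, 0.048, 0.0, 0.0]
ft_force: [-0.3, 0.4, -3.3]
width: 0.0155
grip_force: 40.0
```

```bash
python3 -m crank '[[[0,0,1,0,-1],[0,0,1,0,-1]]]';  python3 -m crank '[[[0,0,1,0,-1],[0,0,1,0,-1]]]'
```

```text
time: 9.05
ee_pos: [0.5053, 0.0216, 0.0605]
eef_rot: [0.999, 0.048, 0.001, 0.0]
ft_force: [-2.4, 0.5, 7.5]
width: 0.0157
grip_force: 40.0
time: 9.25
ee_pos: [0.5054, 0.0217, 0.0604]
eef_rot: [0.999, 0.048, 0.001, 0.0]
ft_force: [-7.0, -0.6, 18.8]
width: 0.0154
grip_force: 40.0
```

It's home on the box: the stop is rigid at z 0.0605 and the force rises. I'll relax the push, then turn 37.5° clockwise.

```bash
python3 -m crank '[[[0,0,-2,0,-1],[0,0,-2,6,-1],[0,0,-2,12,-1],[0,0,-2,18,-1],[0,0,-2,24,-1],[0,-0.5,-2,30,-1],[0,-0.5,-2,36,-1],[0,-0.5,-2,37.5,-1],[0,-0.5,-2,37.5,-1],[0,-0.5,-2,37.5,-1]]]'; python3 -c "
from meas import *
s=r.read_state();print(s['ft_force'],s['torque'],2*np.arctan2(s['eef_rot'][1],s['eef_rot'][0]))"
```

```text
time: 10.25
ee_pos: [0.5057, 0.0217, 0.0609]
eef_rot: [0.962, -0.274, 0.001, -0.0]
ft_force: [4.4, -2.6, -2.3]
width: 0.0159
grip_force: 40.0
[ 4.4316 -2.5733 -2.2922] [-0.4667 -1.2805  0.0669] -0.5554647666248316
```

```bash
python3 -m crank '[[[1.5,0,0,0,-1],[1.5,0,0,0,0.2],[1.5,0,0,0,0.2],[1.5,0,0,0,0.2],[1.5,0,0,0,0.2],[1.5,0,0,0,0.2],[1.5,0,-30,0,0.2],[1.5,0,-80,0,0.2],[1.5,0,-120,0,0.2],[1.5,200,-120,0,0.2],[1.5,200,-120,0,0.2],[1.5,200,-120,0,0.2],[1.5,200,-120,0,0.2],[1.5,200,-120,0,0.2],[1.5,200,-120,0,0.2]]]'
python3 - <<'E'
from meas import *
t=r.camera("top"); s=r.camera("side")
a=t["image"][230:290,308:368]; b=s["image"][235:295,260:320]
im=np.hstack([cv2.resize(x,(390,390),interpolation=cv2.INTER_CUBIC) for x in(a,b)])
cv2.imwrite("pics/c4.png",np.clip(im*1.5,0,255).astype(np.uint8)[:,:,::-1])
E
```

```text
time: 11.75
ee_pos: [0.3997, -0.1491, 0.1807]
eef_rot: [0.961, -0.277, 0.0, -0.0]
ft_force: [0.4, 0.7, -0.1]
width: 0.0521
grip_force: 0.0
```

View pics/c4.png

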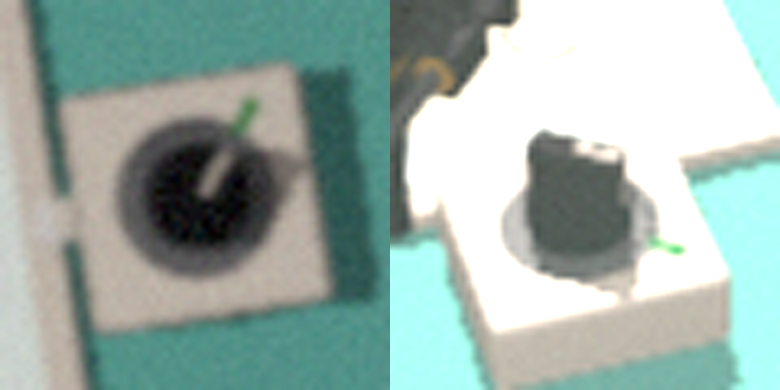

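The knob sits in the middle of the dial with its skirt on the box. The stripe, at top-view pixels (339.5,260) to (343.7,252.3), points at the green mark. I'll check the angle with numbers.

```bash
python3 - <<'E'
from meas import *
ims=[r.camera("top") for _ in range(8)]; c=dict(ims[0]); c["image"]=np.mean([x["image"].astype(float) for x in ims],0)
I=c["image"][248:266,334:350]; L=I.max(2)
w=np.clip(I.min(2)-45,0,None); sel=np.zeros_like(w)
ys,xs=np.mgrid[:18,:16]; u,v=xs+334,ys+248
line=np.abs((u-341.6)*np.cos(.5)+(v-256.2)*np.sin(.5))<3   # band round the stripe
along=(u-341.6)*np.sin(.5)-(v-256.2)*np.cos(.5); w=w*line*(np.abs(along)<5)
m=np.array([(w*u).sum(),(w*v).sum()])/w.sum(); P=np.c_[(u-m[0]).ravel(),(v-m[1]).ravel()]; ev,V=np.linalg.eigh((P*w.ravel()[:,None]).T@P/w.sum()); d=V[:,1]*np.sqrt(3*ev[1]); d*=-np.sign(d[1])
A,B=ray(c,*(m-d),.086),ray(c,*(m+d),.086); M=ray(c,*m,.086); D=np.array([.5064,.0209])
print(m,d,A,B,"stripe dir",np.arctan2(*(B-A)[1::-1]),"mid about axis",np.hypot(*(M[:2]-D)),np.arctan2(*(M[:2]-D)[::-1]),"mark -0.560")
s=r.camera("side"); L=s["image"].max(2)
print("underside front px expected: home",proj(s,[.5064,-.0031,.04]),"11mm up",proj(s,[.5064,-.0031,.051])); print(L[262:282,289])
E
```

```text
[340.9851 255.5619] [ 1.9562 -3.6092] [0.5077 0.0202 0.086 ] [0.528  0.0086 0.086 ] stripe dir -0.5183877725469674 mid about axis 0.013184167188527595 -0.5182465874373774 mark -0.560
underside front px expected: home [289.6433 275.0138] 11mm up [289.4752 272.1749]
[ 62  64  65  64  62  59  63  61  59  61  64  63  74  83  86  84 127 210
 229 229]
```

The numbers agree: the underside edge is at row ~274.5 against 275.0 expected when home, and the pointer is within about 0.04 rad of the mark. Handing in.

```bash
python3 -c "
from bench import r
print(r.close_job())"
```

```text
the job is handed in; nothing more can be done
None
```

The knob is fully home on the D-shaft and turned to within about 0.04 rad of the green mark; I let go, touched nothing else on the table, and handed the job in at about 12 s; no verdict came back.

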